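Lock the blue grain sieve onto the sieve shaker

ROBOT

A 6-joint arm with a two-finger parallel gripper is mounted at the origin on the work surface. World frame = base frame: x ahead of the robot, y to its left, z up, the work surface at z = 0. Lengths are in m, angles in degrees, forces in N, time in s.
With the tool pointing down it reaches from about 0.4 to 0.825 m from the base axis. Payload 7 kg.
Tool frame: the origin (TCP) lies at the very end of the fingers, on their centre line; the grasp point (between the pads) lies r.pinch_z behind it (r.pinch_z is the distance from the TCP to the grasp point, in m); z points along the fingers, y is the direction in which the jaws open and shut (so a half turn about z gives the same grasp; the last joint's range is limited). The gripper opens to 88 mm and grips with 3 to 60 N. Pads are 19 mm wide; open, the fingers measure 130 mm over their backs; the gripper's body (78 mm by 193 mm) begins 47 mm behind the grasp point.
Start: joints at [80.678, 20.546, 0.682, 0, -70.136, -16.507], TCP at [0.294, 0.608, 0.197] pointing down, gripper open.
Joint ranges: [-176.03, 176.03], [-82.01, 121.73], [-58.28, 71.71], [-173.87, 95.51], [-174.79, -0.11], [-173.66, 173.66]. Speed limits (degrees/s): [136.94, 136.94, 172.46, 180, 180, 180].

INTERFACE

Orientations are given as [roll, pitch, yaw] about the fixed x, y, z axes, in that order (R = Rz(yaw) Ry(pitch) Rx(roll)).
In Python, from plant import r gives the robot as it stands. The module is installed in compiled form; this text tells all that it offers.
- The arm moves only by the tool servo_tool, never from a script. Its argument "steps" is a list of rows, each a list of 5 numbers: the finger opening in cm, from 0 to 8.76, then the shift along the tool's x, y, z in cm, then the turn about the tool's z in degrees. In form: [[fingers, x, y, z, spin], ...]. A call has 1 to 8 rows; each row shifts and turns the commanded pose from where the row before left it, along the tool's axes as they then stand; what a row does not reach is not made up. A row lasts 1/8 s, in which the tool goes at most 62.5 mm and 10.7 degrees, less where a joint would pass 70% of its speed; a pose out of reach is approached as far as the arm can. A call with a gripper value outside its range is refused whole. The fingers move at their own pace and stop on an object; "squeeze" is the grip in N (left out, the last holds). Time passes only in rows, so rows that do not move let the fingers close. It gives the time, the measured TCP pose, the force and the opening at its end, in the units of the state.
- r.get_state(): the state, without advancing time (a new reading comes with each control period).
- r.capture(name): name is "scene" or "top" or "wrist"; returns the picture (420x560x3 uint8, red, green, blue); there is no depth.
- r.calibration(name): a dict with "K" (3x3 intrinsics, pixels), "rvec" (rotation vector, rad) and "tvec" (3), from world to camera coordinates, as OpenCV has them; the wrist camera has in their place "tool_from_camera" (4x4, takes a point from camera to tool coordinates, whose origin is the TCP and whose axes are the flange's). Camera axes: x right, y down, z forward; pixel columns grow to the right and rows downward; lengths in m; the calibration is good to about 2 mm. A picture is of the moment at which its call begins: read the wrist's pose just before it. calibration takes no time and is no camera call.
- r.close_job(): hands the job in, once; it reports no verdict.
The state is a dict: "time_s": time; "joints": joint angles; "qd": joint speeds; "joint_torque": joint torques, N m; "tcp_pos": TCP position; "eef_rot": TCP orientation; "contact_force": force on the tool from outside, world axes, zero at the start; "moment": the same for the moment, N m; "gripper_width": finger opening in m.
Only numpy, scipy, OpenCV 4.12 (cv2) and the standard library are available. Lean on these libraries where they do the work, as an engineer would, in place of code of your own. Each camera call takes 0.05 s, during which the arm holds its last target.

TASK

Pick up the blue grain sieve by its handle bar and hang it on the shaker: lower it between the two dark hooks with its two side lugs resting on the bare ledges, then twist it counter-clockwise (seen from above) under the hook arms until the lugs drop into the locking notches and the sieve sits flat on the deck. Let go of it, and leave the orange sieve alone.

Things in the scene. Friction and masses are not known exactly. Their poses are not given: they have to be found in the camera images.
- sieve_blue: Blue-handled steel sieve, 0.2-0.4 kg: upright ring 100 mm wide, 40 high. Blue handle bar across the top (98 long, 14 wide, 20 tall, centre 88 above underside): grip from above at mid-length across its width. Two lugs (12 wide, 8 tall) reach 80 from the axis on opposite sides, undersides 22 up. Origin: centre of underside; x along bar and lugs, z up. Half-turn symmetric.
- sieve_orange: The other sieve, same shape, size and axes, but with orange handle bar and orange band. Not wanted: leave it standing where it is. Origin: centre of its underside, on the table.
- mount_deck (a point): Deck centre, 55 mm above the table, of the fixed round white shaker (208 mm wide). z up, x towards one notch, -x the other. To enter, the sieve's x axis is about 55 degrees (40 to 80 will do) clockwise of this x, seen from above; lugs on the ledges put its underside 10 mm above the deck. Twist at 10 to 20 mm up until both x axes agree; there it drops to the deck. 10 mm side play.
- mount_notch (a point): Middle of one red notch floor, 73 mm from the deck's axis, 20 mm above the deck; its twin is opposite. Hooks span radius 60 to 86 mm. Angles counter-clockwise from the notch middle, heights above deck: bare aluminium ledge -95 to -12 deg, top 32 mm; notch -12 to +12; dark end stop +12 to +22; dark hook arm over -30 to +22, underside 52, top 58 mm. Axes as the deck's.
Mind the look-alikes: they are no part of the job. What is shaped like the sieve_orange but green is not meant.

How it is judged (in metres and radians):
On the way:
1. the blue sieve is lowered between the hooks with its lugs over the bare ledges, not yet twisted under the arms (horizontal distance between sieve_blue and mount_deck below 0.02 m and z of sieve_blue in the frame of mount_deck between 0.004 and 0.025 m and angle between the x axis of sieve_blue and the x axis of mount_deck, either way round above 0.45 rad), for 0.05 s.
At the end, for the whole second after the job is handed in: The blue sieve sits upright (within 5 degrees) and at rest in the shaker, within 15 mm of the deck's centre, its underside less than 5 mm above the deck and its lugs within 16 degrees of the notches, released; the orange sieve still stands within 30 mm of where it was (horizontal distance between sieve_blue and mount_deck below 0.015 m and z of sieve_blue in the frame of mount_deck below 0.005 m and angle between the x axis of sieve_blue and the x axis of mount_deck, either way round below 0.28 rad and angle between sieve_blue's own z axis and vertical below 0.08 rad and linear speed of sieve_blue below 0.02 m/s and distance of sieve_orange from where it was at the start of the episode below 0.03 m and angle between sieve_orange's own z axis and vertical below 0.15 rad); the robot touches nothing.
It fails at once if the orange sieve is moved by more than 30 mm or tipped (distance of sieve_orange from where it was at the start of the episode above 0.03 m or angle between sieve_orange's own z axis and vertical above 0.3 rad).
It also fails if it takes over 38 s, if anything falls off the work surface, if the arm or the gripper's body presses on something with over 40 N, if the wrist force passes 120 N, or if a joint passes its speed limit or range.

## Working session

There is one attempt and no reset: what is moved stays moved. The work goes in short steps, Python scripts to look and compute and a tool call to move; the robot and the scene stay as the last step left them, time stands still between calls to the robot, and variables do not carry over. Pictures are saved under pics/ and viewed, and the job is handed in when it is done.

Besides the shell and the picture viewer there is one more tool, called after ">>>" as name(argument=value, ...) on one line, values as JSON. servo_tool: Moves the arm, as the interface text tells. Its arguments: {"type":"object","properties":{"steps":{"type":"array","items":{"type":"array","items":{"type":"number"}}},"squeeze":{"type":"number"}},"required":["steps"]}

```bash
mkdir -p pics
python3 - <<'E'
from plant import r
import cv2
print(r.get_state()); print(r.pinch_z)
for n in ["scene","top","wrist"]:
    im=r.capture(n); cv2.imwrite(f"pics/{n}0.png",im[:,:,::-1]); print(n,r.calibration(n))
E
```

```text
{'time_s': 0.0, 'joints': array([ 8.06787872e+01,  2.05907040e+01,  6.32950949e-01, -2.09845778e-02,
       -7.01348297e+01, -1.65053576e+01]), 'qd': array([-0.02046107, -0.01074861, -0.01779897, -0.0412399 , -0.02903796,
       -0.03293751]), 'joint_torque': array([ 8.55449780e-04, -5.82713163e+01,  2.93062466e+01,  6.99744925e+00,
        7.11334185e-03, -1.50826386e-04]), 'tcp_pos': array([0.29386665, 0.60707089, 0.196122  ]), 'eef_rot': array([ 1.79905627e+02, -7.39198491e-03, -2.58337110e+01]), 'contact_force': array([-0.00785995,  0.04324031, -0.58348094]), 'moment': array([-0.0061559 , -0.03974702, -0.00468371]), 'gripper_width': 0.08746936250238091}
0.0188
scene {'K': array([[512.18816492,   0.        , 279.54439962],
       [  0.        , 512.18816492, 218.92310357],
       [  0.        ,   0.        ,   1.        ]]), 'rvec': array([ 1.6130751 ,  1.95941857, -0.81219128]), 'tvec': array([ 0.03907455, -0.37207932,  1.8495602 ])}
top {'K': array([[481.2565435 ,   0.        , 284.39978634],
       [  0.        , 481.2565435 , 216.9992212 ],
       [  0.        ,   0.        ,   1.        ]]), 'rvec': array([ 2.20199088, -2.1974553 ,  0.09991649]), 'tvec': array([0.07894269, 0.57794693, 1.1427377 ])}
wrist {'K': array([[366.17469993,   0.        , 285.58888072],
       [  0.        , 366.17469993, 210.82832921],
       [  0.        ,   0.        ,   1.        ]]), 'tool_from_camera': array([[ 2.54421126e-04, -9.52287642e-01, -3.05201871e-01,
         8.26483094e-02],
       [ 9.99999475e-01,  5.45206030e-04, -8.67530633e-04,
         3.74818765e-04],
       [ 9.92536602e-04, -3.05201491e-01,  9.52287281e-01,
        -1.87706384e-01],
       [ 0.00000000e+00,  0.00000000e+00,  0.00000000e+00,
         1.00000000e+00]])}
```

View pics/scene0.png

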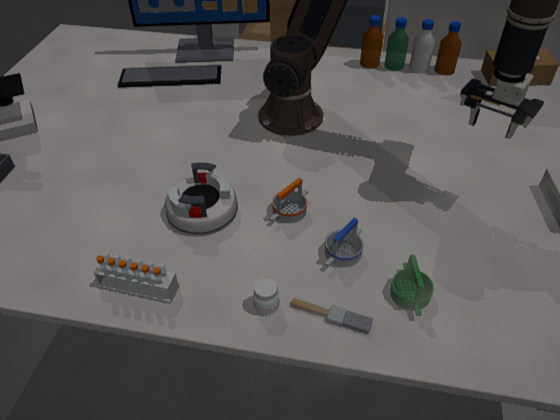

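View pics/top0.png

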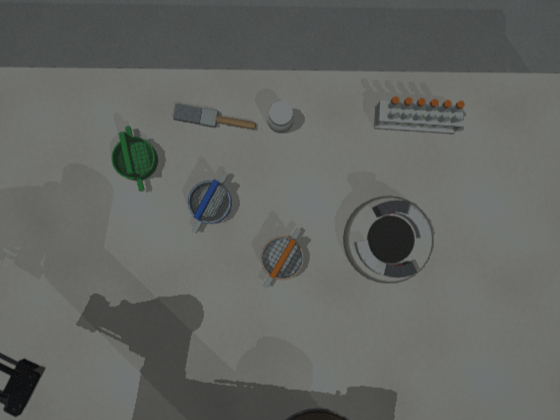

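View pics/wrist0.png

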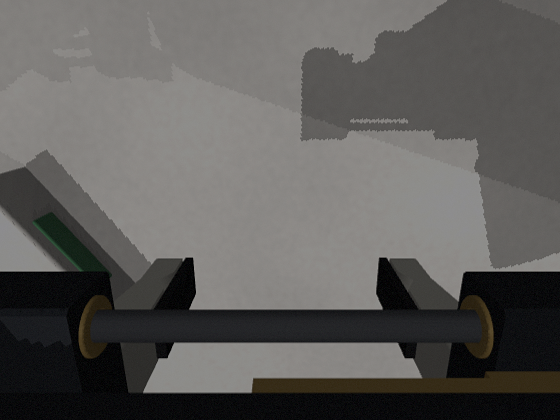

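The scene view shows blue sieve near (343,245) px, orange near (290,203), green near (411,288), and the shaker near (201,203). In the top view, blue is at (210,202), orange at (282,257), and the shaker at (389,240) with its dark hooks at the top and bottom of it. Zooming in.

Run:
```python
import cv2, numpy as np
im=cv2.imread("pics/top0.png")
a=cv2.resize(im[185:295,335:445],None,fx=5,fy=5,interpolation=cv2.INTER_CUBIC)
s=cv2.imread("pics/scene0.png")
b=cv2.resize(s[155:240,155:245],None,fx=6,fy=6,interpolation=cv2.INTER_CUBIC)
cv2.imwrite("pics/m_top.png",a); cv2.imwrite("pics/m_scene.png",b)
```

```text
(no output)
```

View pics/m_top.png

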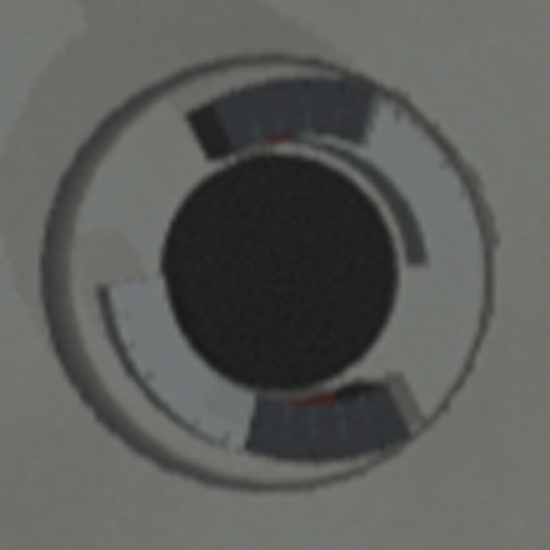

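View pics/m_scene.png

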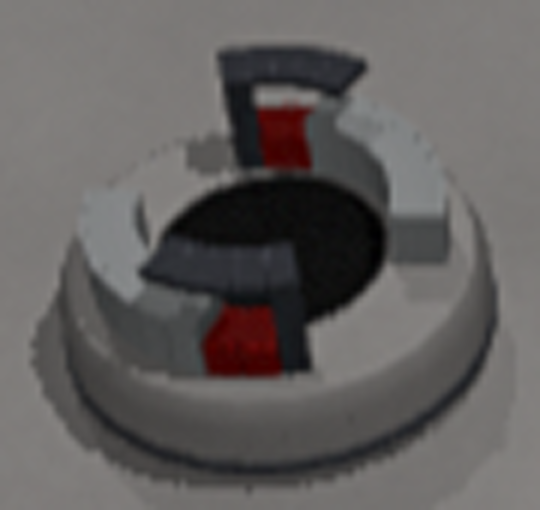

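```bash
cat > h.py <<'E'
import cv2, numpy as np
from plant import r
def cal(n):
    c=r.calibration(n); R=cv2.Rodrigues(np.array(c["rvec"]))[0]; return c["K"],R,np.array(c["tvec"]).ravel()
def ray(n,uv,z):
    K,R,t=cal(n); uv=np.atleast_2d(np.float64(uv)); d=np.c_[uv,np.ones(len(uv))]@np.linalg.inv(K).T@R
    o=-R.T@t; s=(z-o[2])/d[:,2]; return o+s[:,None]*d
def circ(p):
    A=np.c_[2*p[:,:2],np.ones(len(p))]; s=np.linalg.lstsq(A,(p[:,:2]**2).sum(1),rcond=None)[0]
    return s[:2],np.sqrt(s[2]+s[0]**2+s[1]**2)
E
python3 - <<'E'
from h import *
im=cv2.imread("pics/top0.png"); hsv=cv2.cvtColor(im,cv2.COLOR_BGR2HSV)
def blobs(m,n,z,mina=30):
    c,_=cv2.findContours(m.astype(np.uint8),cv2.RETR_EXTERNAL,cv2.CHAIN_APPROX_NONE)
    for k in c:
        if cv2.contourArea(k)>mina:
            q=cv2.boxPoints(cv2.minAreaRect(k)); P=ray(n,q,z)
            e=P[1]-P[0],P[2]-P[1]; L=[np.linalg.norm(v) for v in e]; v=e[int(np.argmax(L))]
            print(n,"px",q.mean(0).round(1),"xyz",P.mean(0).round(4),"size",np.round(sorted(L),4),"ang",(np.degrees(np.arctan2(v[1],v[0]))%180).round(1))
H,S,V=cv2.split(hsv)
print("blue");blobs((H>105)&(H<125)&(S>130)&(V>60),"top",.098)
print("orange");blobs((H>5)&(H<20)&(S>150),"top",.098)
sub=np.zeros(H.shape,bool);sub[185:295,335:445]=1
g=im.max(2)
d=(g<50)&sub; d=cv2.morphologyEx(d.astype(np.uint8),cv2.MORPH_OPEN,np.ones((7,7)))
c,_=cv2.findContours(d,cv2.RETR_EXTERNAL,cv2.CHAIN_APPROX_NONE);k=max(c,key=cv2.contourArea)
P=ray("top",k[:,0],.055);print("disc",len(c),circ(P),cv2.minEnclosingCircle(k))
for x,y in [(392,208),(389,215),(405,268),(400,240),(377,212),(360,250),(425,220),(357,215)]: print((x,y),im[y,x],hsv[y,x])
s=cv2.imread("pics/scene0.png");h2=cv2.cvtColor(s,cv2.COLOR_BGR2HSV);H,S,V=cv2.split(h2)
print("red")
m=((H<6)|(H>174))&(S>140)&(V>70); m[:,245:]=0;m[240:]=0;m[:155]=0
blobs(m,"scene",.075,8)
print("blue sc");blobs((H>105)&(H<125)&(S>130)&(V>60)&(np.arange(420)[:,None]>100),"scene",.088)
E
```

```text
blue
top px [205.7 199.1] xyz [0.6123 0.2586 0.098 ] size [0.0135 0.0933] ang 152.2
orange
top px [282.4 258.2] xyz [0.4805 0.0864 0.098 ] size [0.0131 0.0942] ang 149.9
disc 1 (array([ 0.52459521, -0.16741592]), np.float64(0.053186313889893824)) ((390.0, 239.0), 23.537303924560547)
(392, 208) [55 53 51] [105  19  55]
(389, 215) [68 71 70] [40 11 71]
(405, 268) [58 53 51] [111  31  58]
(400, 240) [34 36 34] [60 14 36]
(377, 212) [34 35 34] [60  7 35]
(360, 250) [119 118 115] [ 98   9 119]
(425, 220) [115 115 112] [ 90   7 115]
(357, 215) [105 110 108] [ 42  12 110]
red
scene px [195.  209.5] xyz [ 0.5985 -0.1562  0.075 ] size [0.0277 0.0278] ang 100.7
scene px [201.5 175.5] xyz [ 0.4579 -0.1817  0.075 ] size [0.0208 0.0227] ang 17.2
blue sc
scene px [345.5 230. ] xyz [0.6104 0.2587 0.088 ] size [0.0196 0.0991] ang 152.1
```

Run:
```python
from h import *
from scipy.optimize import least_squares
im=cv2.imread("pics/top0.png"); f=8
x0,y0=340,190
c=cv2.resize(im[y0:290,x0:440],None,fx=f,fy=f,interpolation=cv2.INTER_CUBIC).astype(int)
g=cv2.GaussianBlur(c.astype(np.uint8),(0,0),3).astype(int)
b,gr,rd=g[...,0],g[...,1],g[...,2]
m=((b-rd>=2)&(b>42)&(b<72)&(rd<66)).astype(np.uint8)
m=cv2.morphologyEx(m,cv2.MORPH_OPEN,np.ones((25,25)))
cs,_=cv2.findContours(m,cv2.RETR_EXTERNAL,cv2.CHAIN_APPROX_NONE)
cs=sorted(cs,key=cv2.contourArea)[-2:]
vis=c.astype(np.uint8).copy();cv2.drawContours(vis,cs,-1,(0,255,0),2);cv2.imwrite("pics/arms.png",vis[:600])
cen=[]
Ps=[]
for k in cs:
    uv=(k[:,0]+.5)/f-.5+[x0,y0]; P=ray("top",uv,.113)[:,:2];Ps.append(P)
    mm=np.zeros(m.shape,np.uint8);cv2.drawContours(mm,[k],-1,1,-1);M=cv2.moments(mm,True)
    q=(np.array([M['m10'],M['m01']])/M['m00']+.5)/f-.5+[x0,y0];cen.append(ray("top",q,.113)[0,:2]); print("area mm2",M['m00'],cen[-1])
C=np.mean(cen,0);d=cen[0]-cen[1]
print("centre",C,"sep",np.linalg.norm(d),"ang",np.degrees(np.arctan2(d[1],d[0]))%180)
for P in Ps:
    q=P-C; rr=np.hypot(*q.T); a=np.degrees(np.arctan2(q[:,1],q[:,0]))
    a=np.where(abs(a)>90,a%360,a); print("r",rr.min(),rr.max(),"ang",np.percentile(a,[0,3,97,100]))
```

```text
area mm2 20016.0 [ 0.59543191 -0.16098586]
area mm2 20575.0 [ 0.45428218 -0.17347839]
centre [ 0.52485704 -0.16723213] sep 0.14170148700976548 ang 5.057814997172273
r 0.060045306858341994 0.08632067298284962 ang [-22.04366892 -21.45403317  32.19474941  32.62236761]
r 0.05913743985849683 0.086080505428828 ang [156.75548589 157.68447508 211.36935705 212.22783809]
```

View pics/arms.png

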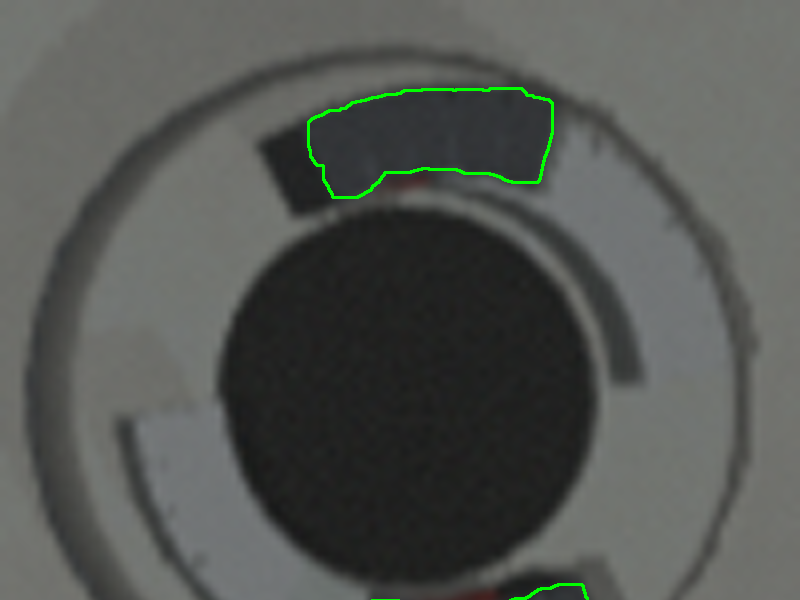

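Mount: the centre from the arms is (0.525,-0.167), the disc agrees within 1 mm, and radii 60–86 mm match. The arms' angular middle is about 5°, so the notch axis is near 9°. The blue bar is at (0.612,0.259) and 152° in both views. Moving above it.

>>> servo_tool(steps=[[8.7,5.47,2.18,0,0.3],[8.7,5.47,2.18,0,0.3],[8.7,5.47,2.18,0,0.3],[8.7,5.47,2.18,0,0.3],[8.7,5.47,2.18,0,0.3],[8.7,5.47,2.18,0,0.3],[8.7,5.47,2.18,0,0.2],[8.7,5.47,2.18,0,0.2]], squeeze=30)

```text
time_s: 1.15
tcp_pos: [0.6066, 0.2527, 0.1969]
eef_rot: [180.0, 0.0, -28.0]
contact_force: [0.9, 1.4, 0.0]
gripper_width: 0.087
```

>>> servo_tool(steps=[[8.7,0,0,0,0],[8.7,0,0,0,0]])

```text
time_s: 1.4
tcp_pos: [0.6055, 0.2539, 0.1966]
eef_rot: [180.0, 0.0, -28.1]
contact_force: [-0.6, 0.3, -0.2]
gripper_width: 0.0869
```

```bash
cat >> h.py <<'E'
from scipy.spatial.transform import Rotation as Ro
def wray(uv,z,st):
    c=r.calibration("wrist");K=c["K"];T=np.array(c["tool_from_camera"]);W=np.eye(4)
    W[:3,:3]=Ro.from_euler("xyz",st["eef_rot"],degrees=True).as_matrix();W[:3,3]=st["tcp_pos"];M=W@T
    uv=np.atleast_2d(np.float64(uv));d=np.c_[uv,np.ones(len(uv))]@np.linalg.inv(K).T@M[:3,:3].T
    s=(z-M[2,3])/d[:,2];return M[:3,3]+s[:,None]*d
E
python3 - <<'E'
from h import *
st=r.get_state();im=r.capture("wrist")[:,:,::-1].copy();cv2.imwrite("pics/w1.png",im)
print(st["time_s"],st["tcp_pos"],st["eef_rot"],st["joints"])
H,S,V=cv2.split(cv2.cvtColor(im,cv2.COLOR_BGR2HSV))
c,_=cv2.findContours(((H>105)&(H<125)&(S>130)&(V>60)).astype(np.uint8),cv2.RETR_EXTERNAL,cv2.CHAIN_APPROX_NONE)
k=max(c,key=cv2.contourArea);q=cv2.boxPoints(cv2.minAreaRect(k));P=wray(q,.098,st);print(q,P.round(4),P.mean(0))
E
```

```text
1.4 [0.60549333 0.25388734 0.19657729] [ 1.79965659e+02  2.98141333e-02 -2.80894313e+01] [ 3.97243616e+01  1.88747277e+01 -1.82695833e+00 -1.56449779e-02
 -6.93413714e+01  2.21917411e+01]
[[267.99997 132.99997]
 [284.99997 132.99997]
 [284.99997 248.99997]
 [267.99997 248.99997]] [[0.6591 0.2404 0.098 ]
 [0.653  0.2289 0.098 ]
 [0.5675 0.2745 0.098 ]
 [0.5743 0.2872 0.098 ]] [0.61347911 0.25774776 0.098     ]
```

View pics/w1.png

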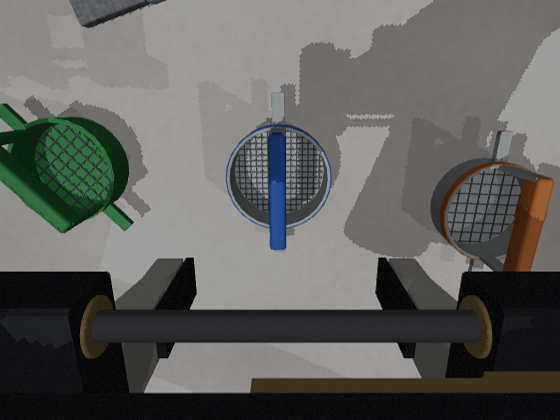

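The wrist view shows the blue bar upright at column 276, rows 133–249. It is aligned with the tool and about 7 mm off centre. Correcting, descending and gripping.

>>> servo_tool(steps=[[8.7,0.44,-0.72,0,0],[8.7,0,0,4,0],[8.7,0,0,4,0],[8.7,0,0,2.6,0],[8.7,0,0,2,0],[8.7,0,0,0,0]])

```text
time_s: 2.2
tcp_pos: [0.6117, 0.2591, 0.0694]
eef_rot: [179.8, 0.1, -27.9]
contact_force: [0.2, 0.1, 1.2]
gripper_width: 0.087
```

>>> servo_tool(steps=[[0.8,0,0,0,0],[0.8,0,0,0,0],[0.8,0,0,0,0],[0.8,0,0,0,0],[0.8,0,0,0,0],[0.8,0,0,0,0],[0.8,0,0,0,0],[0.8,0,0,0,0]], squeeze=40)

```text
time_s: 3.2
tcp_pos: [0.6129, 0.2585, 0.071]
eef_rot: [180.0, 0.0, -28.0]
contact_force: [0.0, 0.3, 0.5]
gripper_width: 0.013
```

Gripped: 13 mm opening against the 14 mm bar. Lifting.

>>> servo_tool(steps=[[0.8,0,0,-1,0],[0.8,0,0,-2,0],[0.8,0,0,-3,0],[0.8,0,0,-3,0],[0.8,0,0,-3,0],[0.8,0,0,-2,0],[0.8,0,0,0,0],[0.8,0,0,0,0]])

```text
time_s: 4.2
tcp_pos: [0.6125, 0.2584, 0.2107]
eef_rot: [180.0, 0.0, -28.0]
contact_force: [0.7, 0.4, 0.1]
gripper_width: 0.0078
```

Run:
```python
from h import *
st=r.get_state();print(st["tcp_pos"],st["eef_rot"],st["contact_force"],st["moment"],st["gripper_width"])
im=r.capture("wrist")[:,:,::-1].copy();cv2.imwrite("pics/w2.png",im)
```

```text
[0.61251676 0.2583765  0.21069543] [ 1.79983490e+02  2.94234361e-02 -2.80392079e+01] [0.70573656 0.35766827 0.10603822] [-0.03268722  0.04534017  0.02080871] 0.007807396837823913
```

View pics/w2.png

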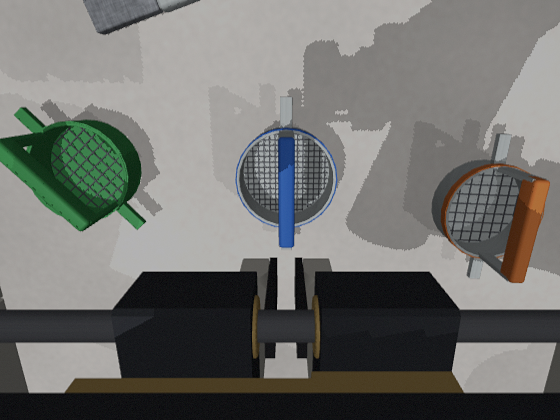

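Not held: the sieve still stands on the table and the fingers went to 8 mm. Measuring where the bar is now, to see whether it was missed or slipped.

Run:
```python
from h import *
st=r.get_state();im=cv2.imread("pics/w2.png")
H,S,V=cv2.split(cv2.cvtColor(im,cv2.COLOR_BGR2HSV))
m=((H>105)&(H<125)&(S>130)&(V>60)).astype(np.uint8)
c,_=cv2.findContours(m,cv2.RETR_EXTERNAL,cv2.CHAIN_APPROX_NONE)
k=max(c,key=cv2.contourArea);q=cv2.boxPoints(cv2.minAreaRect(k));P=wray(q,.098,st);print(q.round(1).tolist(),P.round(4),P.mean(0))
P0=np.array([.6125,.2584,0])
# ring rim ellipse top z=.04? blue rim
t=r.capture("top")[:,:,::-1].copy();cv2.imwrite("pics/top2.png",t)
s=r.capture("scene")[:,:,::-1].copy();cv2.imwrite("pics/scene2.png",s)
a=cv2.resize(s[200:290,290:400],None,fx=6,fy=6,interpolation=cv2.INTER_CUBIC);cv2.imwrite("pics/s2c.png",a)
for n,i,z in(("top",t,.098),("scene",s,.088)):
    H,S,V=cv2.split(cv2.cvtColor(i,cv2.COLOR_BGR2HSV))
    m=((H>105)&(H<125)&(S>130)&(V>60)).astype(np.uint8);m[:110]=0
    c,_=cv2.findContours(m,cv2.RETR_EXTERNAL,cv2.CHAIN_APPROX_NONE)
    for k in c:
        if cv2.contourArea(k)>30:
            q=cv2.boxPoints(cv2.minAreaRect(k));print(n,q.round(1).tolist(),ray(n,q,z).mean(0))
```

```text
[[278.0, 137.0], [294.0, 137.0], [294.0, 246.0], [278.0, 246.0]] [[0.6585 0.2405 0.098 ]
 [0.6524 0.229  0.098 ]
 [0.5678 0.2733 0.098 ]
 [0.5745 0.2858 0.098 ]] [0.61330183 0.25715916 0.098     ]
scene [[332.0, 239.0], [354.0, 217.0], [358.5, 221.5], [336.5, 243.5]] [0.61132901 0.25821275 0.088     ]
```

View pics/s2c.png

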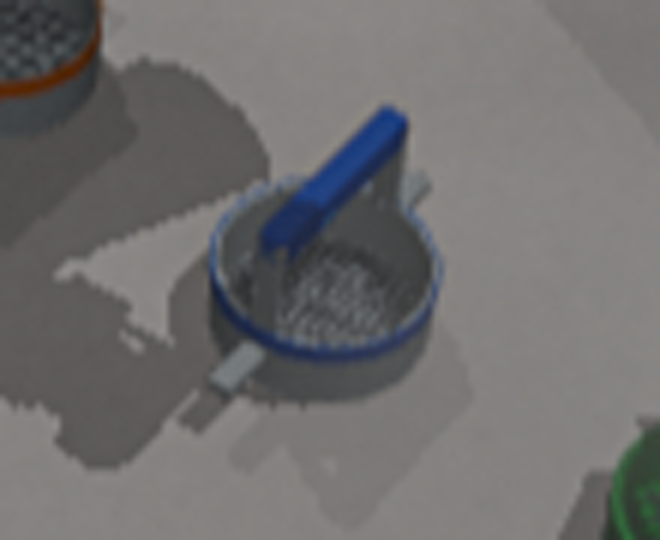

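The bar hasn't moved (still within 1 mm of the tool's position), so the height and position were right. The fingers had only just arrived when I lifted. I'll go back down, close fully and wait until the width settles.

>>> servo_tool(steps=[[4,0,0,0,0],[4,0,0,0,0],[4,0,0,3,0],[4,0,0,3,0],[4,0,0,3,0],[4,0,0,3,0],[4,0,0,2.2,0],[4,0,0,0,0]])

```text
time_s: 5.35
tcp_pos: [0.6117, 0.2577, 0.0671]
eef_rot: [179.8, 0.1, -28.0]
contact_force: [0.3, 0.4, -0.1]
gripper_width: 0.04
```

>>> servo_tool(steps=[[0,0,0,0,0],[0,0,0,0,0],[0,0,0,0,0],[0,0,0,0,0],[0,0,0,0,0],[0,0,0,0,0]], squeeze=50)

```text
time_s: 6.1
tcp_pos: [0.6129, 0.2585, 0.0691]
eef_rot: [180.0, 0.0, -28.0]
contact_force: [0.3, 0.4, 0.5]
gripper_width: 0.0008
```

>>> servo_tool(steps=[[0,0,0,0,0],[0,0,0,0,0]])

```text
time_s: 6.35
tcp_pos: [0.6128, 0.2585, 0.069]
eef_rot: [180.0, 0.0, -28.0]
contact_force: [0.7, -0.4, 0.1]
gripper_width: 0.0004
```

Run:
```python
from h import *
st=r.get_state();print(st["time_s"],st["tcp_pos"],st["contact_force"],st["gripper_width"])
im=r.capture("wrist")[:,:,::-1].copy();cv2.imwrite("pics/w3.png",im)
```

```text
6.35 [0.61283052 0.25850201 0.06898031] [ 0.66754125 -0.41151561  0.0620519 ] 0.00041935461440664826
```

View pics/w3.png

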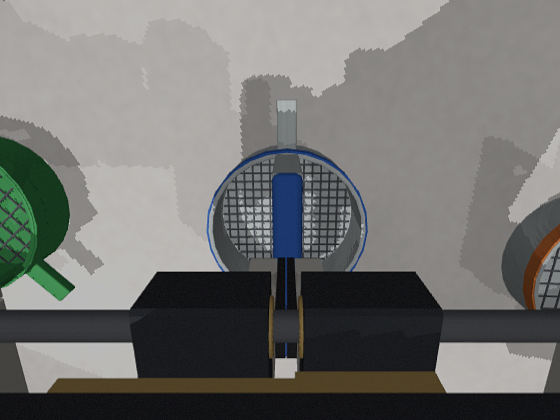

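Run:
```python
from h import *
c=r.calibration("wrist");K=c["K"];T=np.linalg.inv(c["tool_from_camera"])
st=r.get_state()
W=np.eye(4);W[:3,:3]=Ro.from_euler("xyz",st["eef_rot"],degrees=True).as_matrix();W[:3,3]=st["tcp_pos"]
def pt(p):
    q=T@np.r_[p,1];u=K@q[:3];return (u[:2]/u[2]).round(1),q[2].round(3)
for p in [(0,0,0),(.0095,0,0),(-.0095,0,0),(0,0,-.0188),(.0095,.007,-.0188)]: print("tool",p,pt(p))
a=np.radians(152)
for s in (.049,-.049,0):
  for z in (.098,.078,.06):
    w=np.r_[.6125+s*np.cos(a),.258+s*np.sin(a),z,1];print("world",w.round(3),pt((np.linalg.inv(W)@w)[:3]))
s=r.capture("scene")[:,:,::-1];cv2.imwrite("pics/s3.png",cv2.resize(s[170:290,280:420],None,fx=5,fy=5,interpolation=cv2.INTER_CUBIC))
```

```text
tool (0, 0, 0) (array([285.2, 249.3]), np.float64(0.204))
tool (0.0095, 0, 0) (array([285.2, 233.4]), np.float64(0.201))
tool (-0.0095, 0, 0) (array([285.2, 264.8]), np.float64(0.207))
tool (0, 0, -0.0188) (array([285.1, 264.3]), np.float64(0.186))
tool (0.0095, 0.007, -0.0188) (array([299.1, 247. ]), np.float64(0.183))
world [0.569 0.281 0.098 1.   ] (array([286.4, 358.2]), np.float64(0.191))
world [0.569 0.281 0.078 1.   ] (array([286.3, 334.2]), np.float64(0.21))
world [0.569 0.281 0.06  1.   ] (array([286.3, 316.1]), np.float64(0.228))
world [0.656 0.235 0.098 1.   ] (array([286.4, 173.9]), np.float64(0.161))
world [0.656 0.235 0.078 1.   ] (array([286.4, 165.4]), np.float64(0.181))
world [0.656 0.235 0.06  1.   ] (array([286.4, 159.1]), np.float64(0.198))
world [0.612 0.258 0.098 1.   ] (array([286.4, 273.8]), np.float64(0.176))
world [0.612 0.258 0.078 1.   ] (array([286.4, 256.3]), np.float64(0.195))
world [0.612 0.258 0.06  1.   ] (array([286.3, 243.1]), np.float64(0.213))
```

View pics/s3.png

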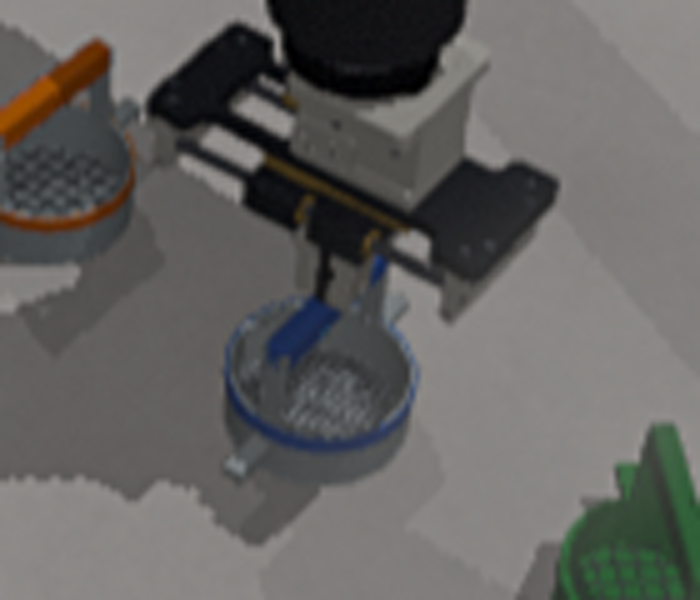

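Both pictures show the fingers closed on top of the bar. The open-finger tips in the first wrist picture, at (195,258) and (377,258) px, work out to about 28 mm short of the reported TCP (tool z ≈ -0.028, x ≈ 0.008). The TCP reading therefore isn't the finger end, because the bar position itself agrees across three cameras. I'll go 28 mm lower with the fingers open.

>>> servo_tool(steps=[[0,0,0,-1,0],[5,0,0,0,0],[5,0,0,0,0],[5,0,0,0,0],[5,0,0,0,0],[5,0,0,0,0],[5,0,0,0,0]])

```text
time_s: 7.32
tcp_pos: [0.6129, 0.2585, 0.079]
eef_rot: [180.0, 0.0, -28.0]
contact_force: [0.4, -0.0, -1.0]
gripper_width: 0.0489
```

Run:
```python
from h import *
st=r.get_state();print(st["time_s"],st["tcp_pos"],st["contact_force"],st["gripper_width"])
im=r.capture("wrist")[:,:,::-1].copy();cv2.imwrite("pics/w4.png",im)
s=r.capture("scene")[:,:,::-1];cv2.imwrite("pics/s4.png",cv2.resize(s[170:290,280:420],None,fx=5,fy=5,interpolation=cv2.INTER_CUBIC))
```

```text
7.325 [0.6128792  0.25852183 0.07899161] [ 0.42406723 -0.02208615 -1.02481699] 0.048936906642853654
```

View pics/w4.png

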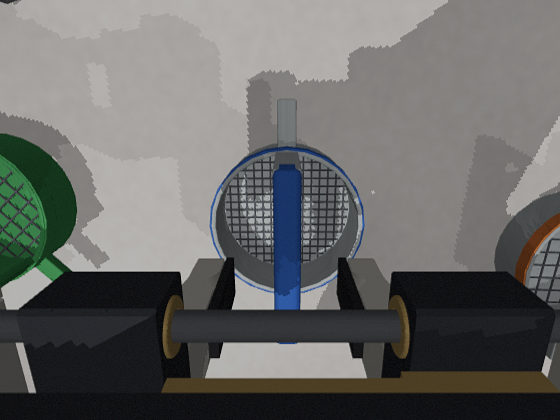

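View pics/s4.png

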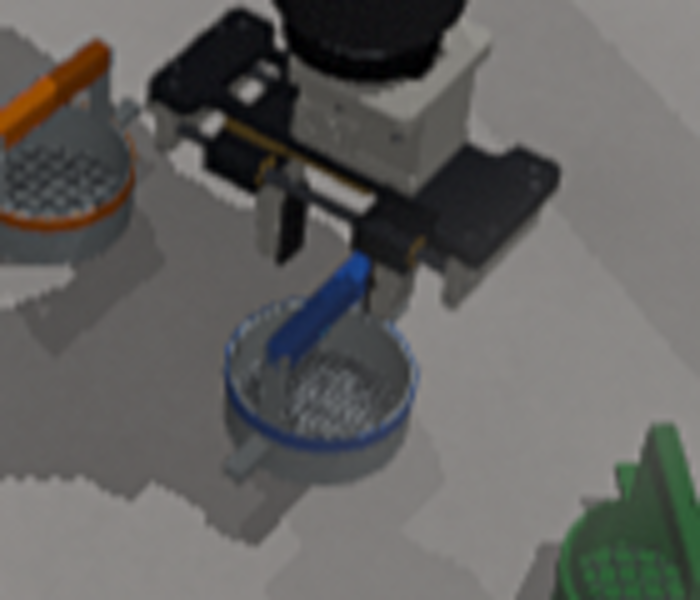

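Tips at row 258, columns 234 and 339, with 48.9 mm opening give tool z ≈ -0.031. That agrees with the 28 mm from the first picture to within 3 mm. Lowering 3.3 cm puts the tips about 2 mm under the bar's lower edge.

>>> servo_tool(steps=[[5,0,0,1.5,0],[5,0,0,1.3,0],[5,0,0,0.5,0],[5,0,0,0,0]])

```text
time_s: 7.92
tcp_pos: [0.6126, 0.2582, 0.0452]
eef_rot: [179.9, 0.0, -28.0]
contact_force: [-0.3, 0.2, -0.8]
gripper_width: 0.0502
```

>>> servo_tool(steps=[[0,0,0,0,0],[0,0,0,0,0],[0,0,0,0,0],[0,0,0,0,0],[0,0,0,0,0],[0,0,0,0,0]], squeeze=50)

```text
time_s: 8.68
tcp_pos: [0.6127, 0.2583, 0.0461]
eef_rot: [180.0, 0.0, -28.0]
contact_force: [-0.0, -0.7, 0.8]
gripper_width: 0.0138
```

>>> servo_tool(steps=[[0,0,0,0,0]])

```text
time_s: 8.8
tcp_pos: [0.6128, 0.2584, 0.0461]
eef_rot: [180.0, 0.0, -28.0]
contact_force: [-1.2, -1.3, 2.7]
gripper_width: 0.0136
```

Steady at 13.6–13.8 mm with the command at 0, so it is on the bar now. Lifting.

>>> servo_tool(steps=[[0,0,0,-0.5,0],[0,0,0,-2,0],[0,0,0,-3,0],[0,0,0,-3,0],[0,0,0,-3,0],[0,0,0,-2.5,0],[0,0,0,0,0],[0,0,0,0,0]])

```text
time_s: 9.8
tcp_pos: [0.6121, 0.2583, 0.1846]
eef_rot: [179.9, 0.1, -28.0]
contact_force: [0.3, 0.3, -3.0]
gripper_width: 0.0139
```

Run:
```python
from h import *
st=r.get_state();print(st["time_s"],st["tcp_pos"],st["eef_rot"],st["contact_force"],st["moment"],st["gripper_width"])
im=r.capture("wrist")[:,:,::-1].copy();cv2.imwrite("pics/w5.png",im)
s=r.capture("scene")[:,:,::-1];cv2.imwrite("pics/s5.png",cv2.resize(s[130:270,280:420],None,fx=4,fy=4,interpolation=cv2.INTER_CUBIC))
H,S,V=cv2.split(cv2.cvtColor(s.copy(),cv2.COLOR_BGR2HSV))
m=((H>105)&(H<125)&(S>130)&(V>50)).astype(np.uint8);m[:110]=0
c,_=cv2.findContours(m,cv2.RETR_EXTERNAL,cv2.CHAIN_APPROX_NONE)
for k in c:
    if cv2.contourArea(k)>15: print(cv2.boundingRect(k))
```

```text
9.8 [0.61209115 0.25832954 0.18457833] [ 1.79928528e+02  7.81704716e-02 -2.80432726e+01] [ 0.29399055  0.2505078  -3.04490868] [0.0159388  0.01070634 0.05017213] 0.013876872057156781
(329, 210, 39, 13)
(337, 186, 14, 19)
```

View pics/w5.png

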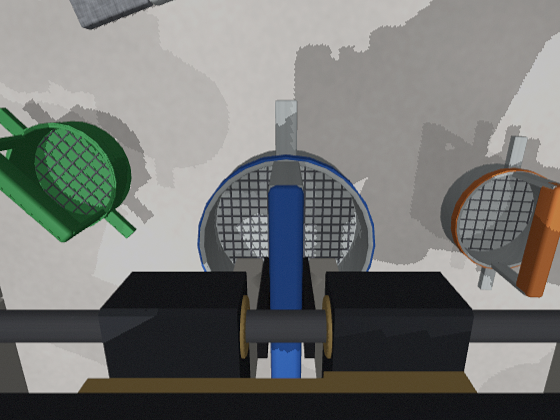

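View pics/s5.png

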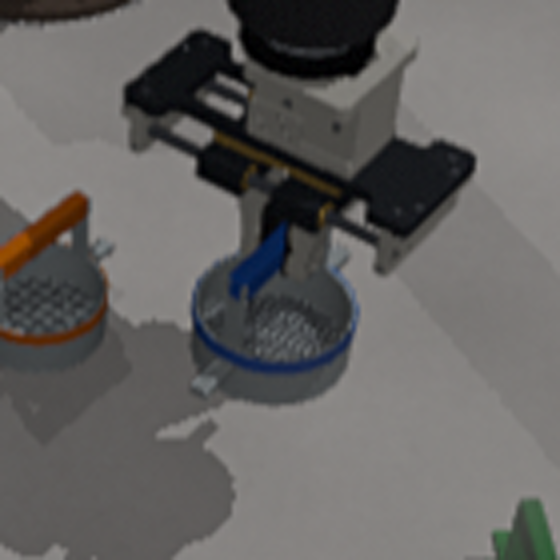

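Held: the sieve is lifted with its bar between the pads, about 3 N of weight, and hangs upright. Carrying it to the shaker and turning 18° clockwise for entry.

>>> servo_tool(steps=[[0,0.89,3,0,0],[0,1.48,5,0,0],[0,1.71,5.8,0,0],[0,1.71,5.8,0,0],[0,1.71,5.8,0,0],[0,1.71,5.8,0,0],[0,1.48,5,0,0],[0,0.89,3,0,0]])

```text
time_s: 10.9
tcp_pos: [0.5295, -0.1441, 0.1851]
eef_rot: [180.0, 0.1, -28.1]
contact_force: [1.1, 0.2, -2.8]
gripper_width: 0.0135
```

>>> servo_tool(steps=[[0,0.73,2.46,0,0],[0,0,0,0,6],[0,0,0,0,6],[0,0,0,0,6],[0,0,0,0,0],[0,0,0,0,0]])

```text
time_s: 11.65
tcp_pos: [0.5255, -0.167, 0.1855]
eef_rot: [180.0, 0.0, -45.9]
contact_force: [-0.1, 0.3, -3.4]
gripper_width: 0.0138
```

Run:
```python
from h import *
st=r.get_state();print(st["time_s"],st["tcp_pos"],st["eef_rot"],st["joints"].round(1),st["contact_force"],st["gripper_width"])
im=r.capture("wrist")[:,:,::-1].copy();cv2.imwrite("pics/w6.png",im)
s=r.capture("scene")[:,:,::-1];cv2.imwrite("pics/s6.png",cv2.resize(s[110:250,130:270],None,fx=4,fy=4,interpolation=cv2.INTER_CUBIC))
dx,dy=.5249-st["tcp_pos"][0],-.1673-st["tcp_pos"][1];a=np.radians(st["eef_rot"][2]);print("tool cm",100*(dx*np.cos(a)+dy*np.sin(a)),100*(dx*np.sin(a)-dy*np.cos(a)))
```

```text
11.65 [ 0.52552703 -0.16700568  0.18550965] [ 1.79964803e+02  3.99067288e-02 -4.59001387e+01] [  2.7   9.4 -16.   -0.  -64.6  41.4] [-0.11177338  0.29287362 -3.44111899] 0.013821535502110464
tool cm -0.02250009529736725 0.0655105365934102
```

View pics/w6.png

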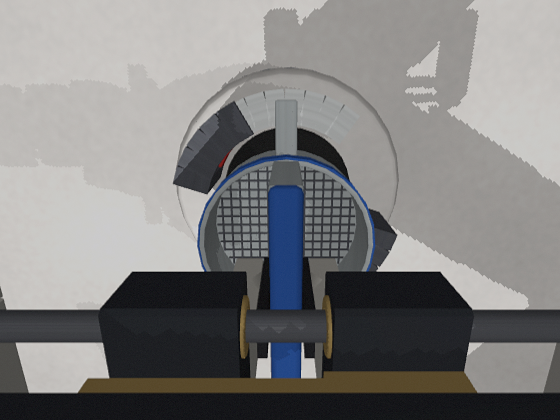

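View pics/s6.png

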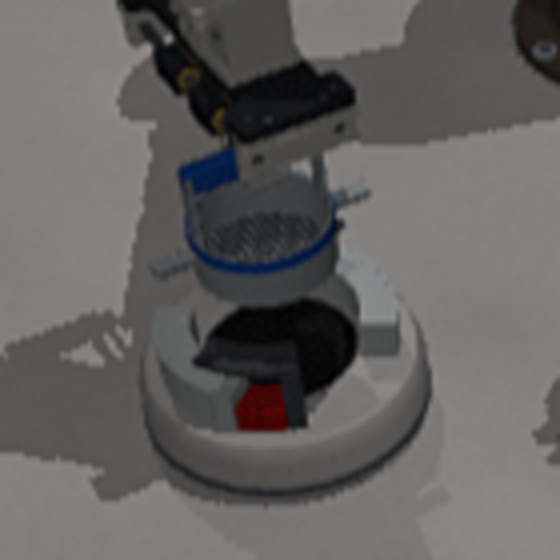

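The lugs are over the pale ledges, with each hook counter-clockwise of its lug as it should be. Lowering 7.1 cm so the underside is about 13 mm above the deck.

>>> servo_tool(steps=[[0,0,0.05,2,0],[0,0,0,2,0],[0,0,0,1.5,0],[0,0,0,1,0],[0,0,0,0.6,0],[0,0,0,0,0],[0,0,0,0,0]])

```text
time_s: 12.62
tcp_pos: [0.5258, -0.1675, 0.1156]
eef_rot: [-180.0, -0.0, -46.0]
contact_force: [-0.1, -0.9, -2.7]
gripper_width: 0.0136
```

Run:
```python
from h import *
st=r.get_state();print(st["time_s"],st["tcp_pos"],st["eef_rot"],st["contact_force"],st["moment"],st["gripper_width"])
im=r.capture("wrist")[:,:,::-1].copy();cv2.imwrite("pics/w7.png",im)
s=r.capture("scene")[:,:,::-1];cv2.imwrite("pics/s7.png",cv2.resize(s[130:250,140:260],None,fx=5,fy=5,interpolation=cv2.INTER_CUBIC))
```

```text
12.625 [ 0.52584389 -0.16745514  0.11560218] [-1.79969111e+02 -4.02346251e-02 -4.60219782e+01] [-0.0521666  -0.87175908 -2.69797731] [-0.0174946  -0.03559677 -0.00264538] 0.013648070563511352
```

View pics/w7.png

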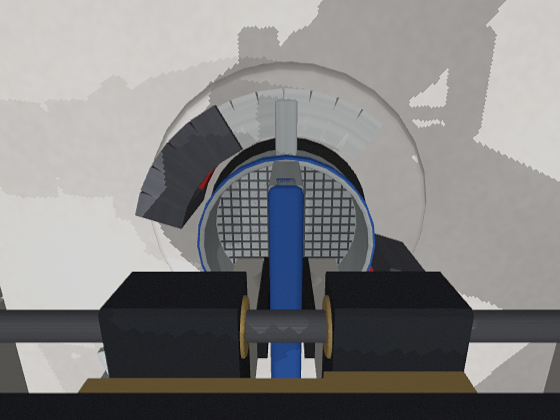

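View pics/s7.png

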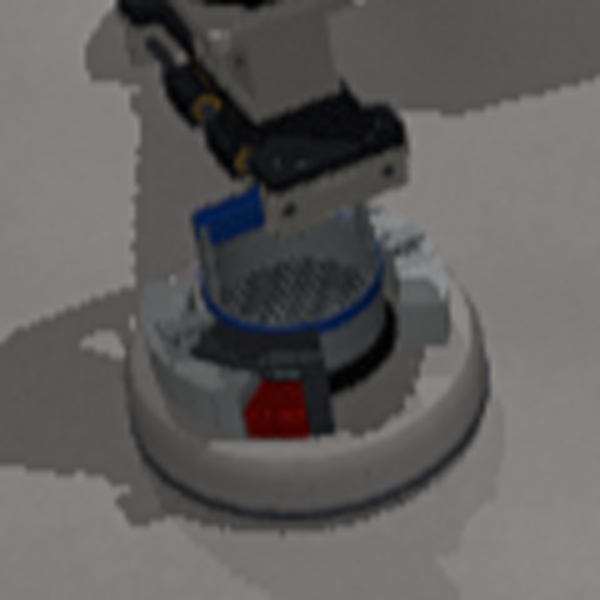

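The lug lies over the ledge (wrist, column 286, rows 98–155), with about 14 mm between underside and deck and only the weight on the wrist. That is mid-window for the twist. Twisting 45° first, then checking.

>>> servo_tool(steps=[[0,0,0,0,-5],[0,0,0,0,-8],[0,0,0,0,-8],[0,0,0,0,-8],[0,0,0,0,-8],[0,0,0,0,-8],[0,0,0,0,0],[0,0,0,0,0]])

```text
time_s: 13.72
tcp_pos: [0.5255, -0.1674, 0.1153]
eef_rot: [180.0, -0.0, -1.2]
contact_force: [-0.4, 0.3, -3.5]
gripper_width: 0.0138
```

Run:
```python
from h import *
st=r.get_state();print(st["time_s"],st["tcp_pos"],st["eef_rot"],st["contact_force"],st["moment"],st["gripper_width"])
im=r.capture("wrist")[:,:,::-1].copy();cv2.imwrite("pics/w8.png",im)
s=r.capture("scene")[:,:,::-1];cv2.imwrite("pics/s8.png",cv2.resize(s[130:250,140:260],None,fx=5,fy=5,interpolation=cv2.INTER_CUBIC))
```

```text
13.725 [ 0.52553995 -0.1674327   0.11527847] [ 1.79999762e+02 -2.26760223e-02 -1.20249628e+00] [-0.39855263  0.25430428 -3.48558975] [-0.01090485 -0.00402638  0.00448396] 0.0137628283428134
```

View pics/w8.png

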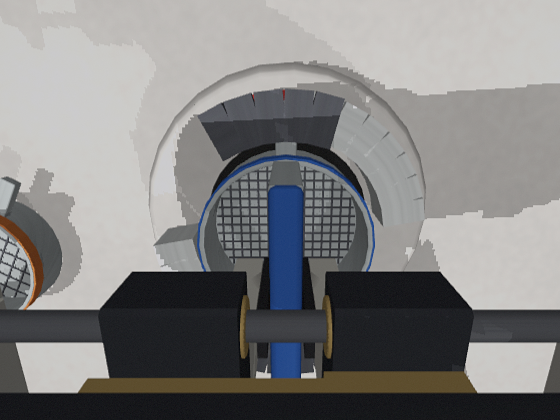

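View pics/s8.png

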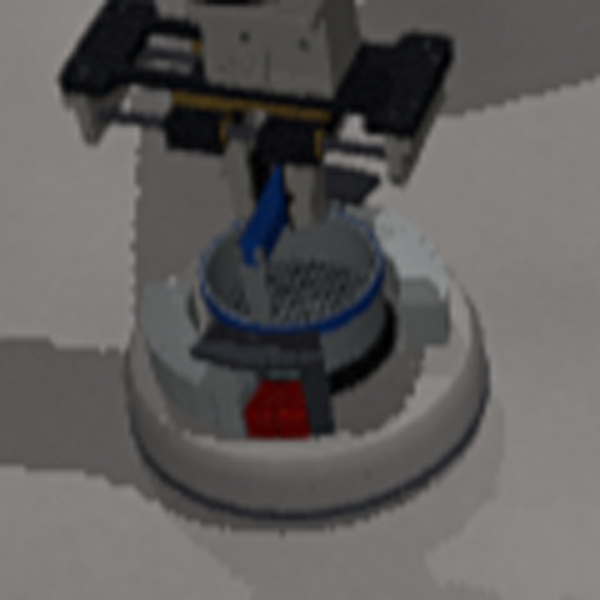

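Turned with no contact forces. The lug is under the arm (wrist (286,148)). I'll re-measure the arm's ends in this close view to check the notch angle.

Run:
```python
from h import *
st=r.get_state();im=cv2.imread("pics/w8.png")
cv2.imwrite("pics/w8z.png",cv2.resize(im[70:180,170:390],None,fx=3.5,fy=3.5,interpolation=cv2.INTER_CUBIC))
C=np.array([.5249,-.1673])
for n,uv in dict(R_out=(346,98),R_in=(330,149),L_out=(198,115),L_in=(222,160),mid=(271,90)).items():
    p=wray(uv,.113,st)[0,:2]-C;print(n,np.hypot(*p).round(4),np.degrees(np.arctan2(p[1],p[0])).round(1))
```

```text
R_out 0.0864 -21.4
R_in 0.0604 -23.5
L_out 0.0851 30.0
L_in 0.0601 32.3
mid 0.0851 3.7
```

View pics/w8z.png

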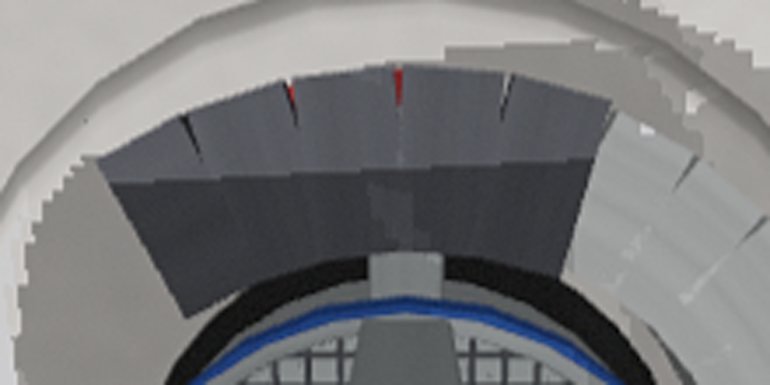

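The arm spans -22.4° to 31.1°, putting the notch axis at 8.4°. The top view gave 9.1°, and the notch has about 7° of slack. Turning the last 10° and lowering.

>>> servo_tool(steps=[[0,0,0,0,-5],[0,0,0,0,-5],[0,0,0,0,0],[0,0,0,0.5,0],[0,0,0,0.4,0],[0,0,0,0.2,0],[0,0,0,0.1,0],[0,0,0,0,0]])

```text
time_s: 14.82
tcp_pos: [0.5254, -0.1674, 0.103]
eef_rot: [180.0, 0.0, 9.0]
contact_force: [0.2, -0.3, -3.0]
gripper_width: 0.0137
```

>>> servo_tool(steps=[[0,0,0,0.1,0],[0,0,0,0,0]])

```text
time_s: 15.08
tcp_pos: [0.5254, -0.1674, 0.1021]
eef_rot: [180.0, 0.0, 9.0]
contact_force: [-1.0, 0.6, -3.1]
gripper_width: 0.0133
```

>>> servo_tool(steps=[[0,0,0,0.1,0],[0,0,0,0,0]])

```text
time_s: 15.32
tcp_pos: [0.5255, -0.1674, 0.1011]
eef_rot: [180.0, -0.0, 9.0]
contact_force: [0.5, -0.1, -2.9]
gripper_width: 0.0135
```

>>> servo_tool(steps=[[0,0,0,0.1,0],[0,0,0,0,0]])

```text
time_s: 15.58
tcp_pos: [0.5256, -0.1676, 0.101]
eef_rot: [180.0, -0.0, 9.0]
contact_force: [-2.5, 1.0, 5.9]
gripper_width: 0.0136
```

Contact came at TCP z = 0.101, which is exactly underside-on-deck (0.0461 + 0.055). Releasing and backing off.

>>> servo_tool(steps=[[5,0,0,0,0],[5,0,0,0,0],[5,0,0,0,0],[5,0,0,0,0],[5,0,0,0,0]])

```text
time_s: 16.2
tcp_pos: [0.5254, -0.1674, 0.1]
eef_rot: [-180.0, 0.0, 9.0]
contact_force: [-0.4, 1.2, -0.2]
gripper_width: 0.0496
```

>>> servo_tool(steps=[[5,0,0,-2,0],[5,0,0,-3,0],[5,0,0,-4,0],[5,-3,0,-3,0],[5,-4,0,0,0],[5,-2,0,0,0],[5,0,0,0,0]])

```text
time_s: 17.08
tcp_pos: [0.4357, -0.1816, 0.2204]
eef_rot: [180.0, -0.1, 8.9]
contact_force: [0.6, -0.2, 0.4]
gripper_width: 0.0498
```

Run:
```python
from h import *
st=r.get_state();print(st["time_s"],st["tcp_pos"],st["eef_rot"],st["contact_force"],st["gripper_width"])
im=r.capture("wrist")[:,:,::-1].copy();cv2.imwrite("pics/w9.png",im)
s=r.capture("scene")[:,:,::-1].copy();cv2.imwrite("pics/s9.png",cv2.resize(s[130:250,140:320],None,fx=4,fy=4,interpolation=cv2.INTER_CUBIC))
t=r.capture("top")[:,:,::-1].copy();cv2.imwrite("pics/t9.png",t)
H,S,V=cv2.split(cv2.cvtColor(im,cv2.COLOR_BGR2HSV))
c,_=cv2.findContours(((H>105)&(H<125)&(S>130)&(V>60)).astype(np.uint8),cv2.RETR_EXTERNAL,cv2.CHAIN_APPROX_NONE)
k=max(c,key=cv2.contourArea);q=cv2.boxPoints(cv2.minAreaRect(k));P=wray(q,.153,st);print(q.round(1).tolist(),P.round(4),P.mean(0))
for n,i in (("top",t),):
    H,S,V=cv2.split(cv2.cvtColor(i,cv2.COLOR_BGR2HSV))
    for nm,m,z in(("orange",(H>5)&(H<20)&(S>150),.098),("blue",(H>105)&(H<125)&(S>130)&(V>60),.153)):
        c,_=cv2.findContours(m.astype(np.uint8),cv2.RETR_EXTERNAL,cv2.CHAIN_APPROX_NONE)
        for k in c:
            if cv2.contourArea(k)>25: q=cv2.boxPoints(cv2.minAreaRect(k));print(nm,ray(n,q,z).mean(0),q.mean(0))
```

```text
17.075 [ 0.43571441 -0.18162907  0.22044791] [ 1.79994836e+02 -5.78243741e-02  8.94714401e+00] [ 0.64733409 -0.15138587  0.43211712] 0.04975266774210603
[[262.0, 154.0], [262.0, 0.0], [311.0, 0.0], [311.0, 154.0]] [[ 0.4752 -0.1586  0.153 ]
 [ 0.5695 -0.1456  0.153 ]
 [ 0.5742 -0.1755  0.153 ]
 [ 0.4805 -0.1923  0.153 ]] [ 0.52483788 -0.16802057  0.153     ]
orange [0.4806415  0.08662011 0.098     ] [282.29996 258.1    ]
orange [ 0.83321704 -0.32193795  0.098     ] [460.00006  104.500015]
orange [ 0.83529341 -0.29179312  0.098     ] [447.00006  103.500015]
orange [ 0.83943935 -0.23160253  0.098     ] [421.  101.5]
orange [ 0.84150885 -0.20155695  0.098     ] [408.00006  100.500015]
orange [ 0.84240685 -0.17152711  0.098     ] [395. 100.]
blue [ 0.52555315 -0.16451864  0.153     ] [400.35135 237.60812]
```

View pics/w9.png

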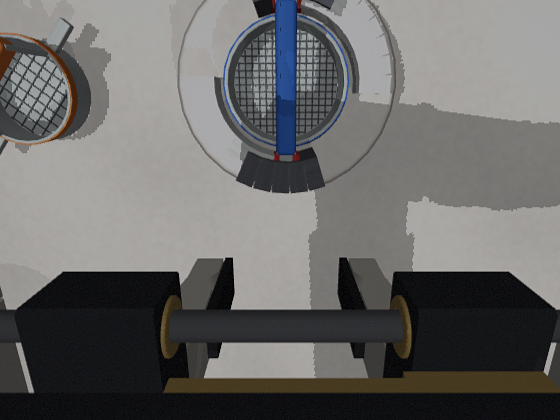

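View pics/s9.png

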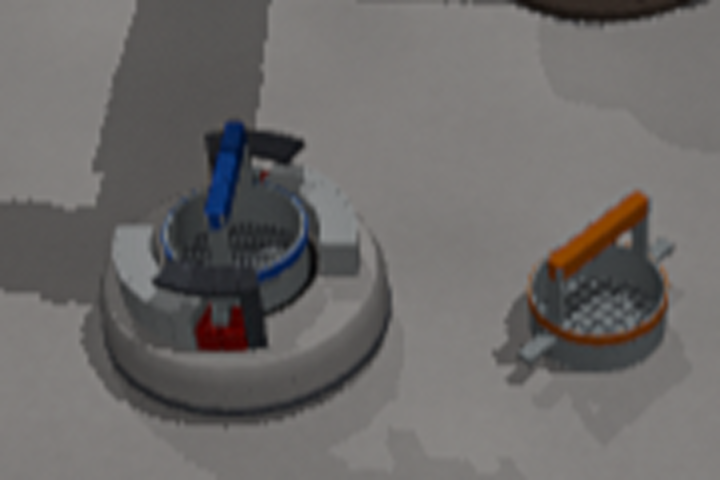

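The scene view shows both lugs in the red notches (near lug at (222,315) in the crop), the sieve flat and centred, the orange sieve unmoved and the gripper clear. Handing in.

```bash
python3 -c "
from plant import r
print(r.close_job())"
```

```text
the job is handed in; nothing more can be done
None
```

The blue sieve is hanging in the shaker with both lugs in the red notches, released, and the job is handed in at about 17 s of the 38 s allowed. `close_job` gives no verdict, so these are my own last checks:

- **Blue sieve:** I lowered it about 55° clockwise of the notch axis and twisted it counter-clockwise about 14 mm above the deck. It touched down at the height expected for sitting flat. After release its bar centre measured within 1 to 3 mm of the deck centre. I left it at 9°, against notch readings of 8.4° to 9.1°.
- **Orange sieve:** it measured within 1 mm of where it started and is still upright.
- **Robot:** the gripper is about 10 cm clear, with no force on the wrist beyond noise.

**What went wrong:** my first two grasps closed on air above the bar. I had read the first one as a hold, because the fingers happened to be at 13 mm while still closing.

**What disagreed:** the finger ends are about 28 to 31 mm short of the reported TCP, judging by the wrist pictures and the closed fingers. The text puts the TCP at the very end of the fingers. I went down 23 to 25 mm further than on the failed tries, and the third grasp held.

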